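Press the covered reset key on the bench control box

TASK

The bench supply has tripped: on the long control box, slide the dust cover along its channel until the square well is fully uncovered, reach a fingertip into the well and press the sunken reset key all the way down for a moment, then let it come up and slide the cover back until it covers the whole well again. Only push the cover, never lift it out of its channel, and do not press the key of the small box. Leave the loose things lying around where they are.

Things in the scene. Friction and masses are not known exactly. Their poses are not given: they have to be found in the camera images.
- reset_box: long grey control box fixed on the bench, 170 (its x) x 260 (its y) x 65 mm high; origin under its centre, z up. A channel runs along the box's y on its flat top, middle line at box x = 0: rails 8 mm wide, 9 mm high, 64 mm apart inside. The square well opens in the channel's floor towards the +y end. A low lamp stands at box y = -95 mm
- stop_plus (a point): foot of the end stop across the channel's +y end (next to the well): inner face, on the box's top at box y = +100 mm; the stop is 9 mm high
- stop_minus (a point): foot of the end stop across the channel's -y end (where the cover is parked): inner face, on the box's top at box y = -60 mm; the stop is 9 mm high
- well_mouth (a point): centre of the square well's mouth, level with the box's top: box x = 0, y = +60 mm, 65 mm up. The well is 44 x 44 mm with sides parallel to the box's, 46 mm deep; the key stands in its middle
- reset_key_top (a point): centre of the top of the sunken reset key: 26 mm across, round, 24 mm below the well's mouth while up; it moves down with the key
- reset_key (a joint): travel of the reset key in m: 0 up, 0.006 fully down; a spring pushes it back up (1.5 N to start, 5 N fully down)
- dust_cover: loose aluminium dust cover lying in the channel over the well: plate 60 (its x) x 72 (its y, along the channel) x 5 mm with an upstanding lug on its centre. About 0.16 kg, slides freely, 2 mm play to each rail, same axes as the box. Origin under the plate's centre: at box y = 52 to 62 mm at the start, at the stops -24 and +64 mm
- cover_lug (a point): centre of the top of the cover's lug, a block 30 (x) x 12 (y) mm; its top is 31 mm above the plate's underside, directly above the cover's origin
- small_box: small grey box fixed on the bench beside the long one (either side), 100 x 100 x 65 mm high, with a similar sunken key in an open round well (44 mm across) in its middle; origin under its centre
- small_key (a joint): travel of the small box's key in m: 0 up, 0.006 fully down; to be left alone
- collar: plain steel shaft collar, 32 mm across, 14 mm thick, lying loose on the long box's top, beside the channel on the robot's side; origin under its centre
- tube: stub of blue square steel tube, 40 x 40 x 80 mm high, standing on the bench close behind the long box; origin under its centre
- hammer: hammer lying on the left of the bench (+y)
- brush: hand brush lying on the right of the bench (-y)
- can: aluminium tin, 54 mm across, 90 mm tall, standing on the right of the bench, far from the robot; origin under its centre
- bar: flat steel bar 30 x 160 x 6 mm lying near the robot on the left; origin under its centre
- bracket: steel angle bracket, 50 x 40 mm foot, 50 mm high, near the robot on the right; origin under the centre of its foot
Mind the look-alikes: they are no part of the job. Of the things like the small_box, leave any that is red; of the rest the larger one is meant. Leave any brown look-alike of the dust_cover alone.

How it is judged:
By the outcome, as a careful person would: the job done as asked, in the order asked, and still so for the second after the job is handed in, with the robot touching nothing.
It also fails if it takes over 54 s, if anything falls off the work surface, if the arm or the gripper's body presses on something with over 40 N, if the wrist force passes 120 N, or if a joint passes its speed limit or range.

ROBOT

A 6-joint arm with a two-finger parallel gripper is mounted at the origin on the work surface. World frame = base frame: x ahead of the robot, y to its left, z up, the work surface at z = 0. Lengths are in m, angles in rad, forces in N, time in s.
With the tool pointing down it reaches from about 0.4 to 0.825 m from the base axis. Payload 7 kg.
Tool frame: the origin (TCP) lies between the finger pads; the fingertips stand 22 mm ahead of it and the grasp point (between the pads) lies 3 mm ahead of it; z points along the fingers, y is the direction in which the jaws open and shut (so a half turn about z gives the same grasp; the last joint's range is limited). The gripper opens to 88 mm and grips with 3 to 60 N. Pads are 19 mm wide; open, the fingers measure 130 mm over their backs; the gripper's body (78 mm by 193 mm) begins 47 mm behind the grasp point.
Start: joints at [-0.941, 0.359, 0.012, 0, -1.224, -0.288], TCP at [0.226, -0.636, 0.249] pointing down, gripper open.
Joint ranges: [-3.07, 3.07], [-1.43, 2.12], [-1.02, 1.25], [-3.03, 1.67], [-3.05, -0], [-3.03, 3.03]. Speed limits (rad/s): [2.39, 2.39, 3.01, 3.14, 3.14, 3.14].

INTERFACE

Orientations are given as [roll, pitch, yaw] about the fixed x, y, z axes, in that order (R = Rz(yaw) Ry(pitch) Rx(roll)).
In Python, from station import * gives the robot as it stands. The module is installed in compiled form; this text tells all that it offers.
- The arm moves only by the tool move_arm, never from a script. Its argument "rows" is a list of rows, each an object with "delta_rot": the turn, a rotation vector about the world's x, y, z in degrees, a list of three; "delta_pos": the shift along the world's x, y, z in cm, a list of three; "hand": the finger opening in cm, from 0 to 8.76. A call has exactly 10 rows; each row shifts and turns the commanded pose from where the row before left it; what a row does not reach is not made up. A row lasts 1/10 s, in which the tool goes at most 50 mm and 8.59 degrees, less where a joint would pass 70% of its speed; a pose out of reach is approached as far as the arm can. A call is refused whole if a number of a shift passes 5 or a number of a turn 8.59, either way. A call with a gripper value outside its range is refused whole. The fingers move at their own pace and stop on an object; "force" is the grip in N (left out, the last holds). Time passes only in rows, so rows that do not move let the fingers close, or fill a call up. It gives the time, the measured TCP pose, the force and the opening at its end, in the units of the state.
- get_state(): the state, without advancing time (a new reading comes with each control period).
- grab_frame(name): name is "side" or "top"; returns the picture (400x640x3 uint8, blue, green, red); there is no depth.
- camera_info(name): a dict with "camera_matrix" (3x3 intrinsics, pixels), "world_from_camera" (4x4, takes a point from camera to world coordinates). Camera axes: x right, y down, z forward; pixel columns grow to the right and rows downward; lengths in m; the calibration is good to about 2 mm. A picture is of the moment at which its call begins. camera_info takes no time and is no camera call.
- job_done(): hands the job in, once; it reports no verdict.
The state is a dict: "t": time; "q": joint angles; "qd": joint speeds; "joint_efforts": joint torques, N m; "eef_pos": TCP position; "ee_rot": TCP orientation; "force": force on the tool from outside, world axes, zero at the start; "moment": the same for the moment, N m; "width": finger opening in m.
Only numpy, scipy, OpenCV 4.12 (cv2) and the standard library are available. Lean on these libraries where they do the work, as an engineer would, in place of code of your own. Each camera call takes 0.05 s, during which the arm holds its last target.

## Working session

There is one attempt and no reset: what is moved stays moved. The work goes in short steps, Python scripts to look and compute and a tool call to move; the robot and the scene stay as the last step left them, time stands still between calls to the robot, and variables do not carry over. Pictures are saved under pics/ and viewed, and the job is handed in when it is done.

Besides the shell and the picture viewer there is one more tool, called after "Emit:" as name(argument=value, ...), one argument or row to a line, values as JSON. move_arm: Moves the arm, as the interface text tells. Its arguments: {"type":"object","properties":{"rows":{"type":"array"},"force":{"type":"number"}},"required":["rows"]}

```bash
mkdir -p pics; python3 - <<'E'
from station import *
import cv2
for n in ("side","top"):
    f=grab_frame(n); cv2.imwrite(f"pics/{n}0.png",f)
    c=camera_info(n); print(n,c["camera_matrix"],c["world_from_camera"])
s=get_state(); print(s)
E
```

```text
side [[452.19721457   0.         316.30333942]
 [  0.         452.19721457 197.12186201]
 [  0.           0.           1.        ]] [[-0.01881551 -0.59580534  0.80290844 -0.74831006]
 [-0.99982224  0.0102412  -0.01583046  0.02011432]
 [ 0.00120912 -0.80306358 -0.59589213  1.0309066 ]
 [ 0.          0.          0.          1.        ]]
top [[496.45635373   0.         315.34299034]
 [  0.         496.45635373 207.96695236]
 [  0.           0.           1.        ]] [[-1.69357425e-03 -9.83397994e-01  1.81453901e-01  2.90470187e-01]
 [-9.99973772e-01  3.87654867e-04 -7.23219950e-03  1.41705713e-02]
 [ 7.04178899e-03 -1.81461390e-01 -9.83372858e-01  1.39009362e+00]
 [ 0.00000000e+00  0.00000000e+00  0.00000000e+00  1.00000000e+00]]
{'t': 0.1, 'q': array([-9.40929101e-01,  3.59310617e-01,  1.11929890e-02, -3.15124428e-04,
       -1.22408474e+00, -2.88105105e-01]), 'qd': array([ 2.70025140e-05, -1.84175932e-03,  2.37648163e-03,  1.30769937e-03,
        1.00441480e-03,  1.03360837e-04]), 'joint_efforts': array([-1.35041137e-03, -5.84162986e+01,  2.93750668e+01,  7.01556444e+00,
        1.02162128e-02, -6.55405620e-05]), 'eef_pos': array([ 0.22608617, -0.63560642,  0.24773666]), 'ee_rot': array([ 3.14016038e+00, -1.15499230e-04, -2.79993774e+00]), 'force': array([-0.48006664,  0.97010904, -0.71194554]), 'moment': array([ 0.01166139, -0.04927188,  0.01288566]), 'width': 0.08754430745222574}
```

View pics/top0.png

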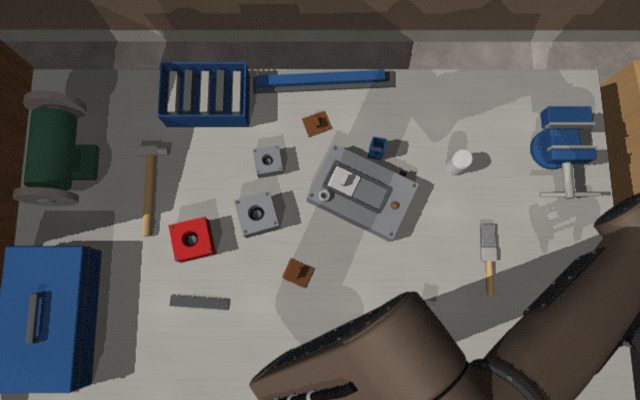

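View pics/side0.png

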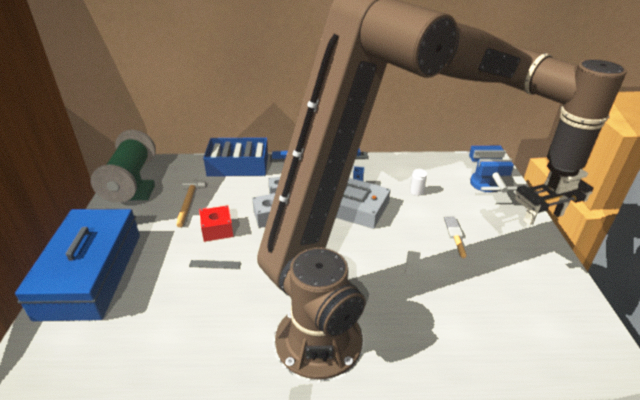

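The top view shows the long box at about (362,192), with the bright cover near (345,180), the lamp at (395,205) and the collar at (324,196). The brown look-alikes are at (318,123) and (298,272). I'll zoom in.

```bash
python3 - <<'E'
import cv2
f=cv2.imread("pics/top0.png")
cv2.imwrite("pics/top0z.png",cv2.resize(f[135:250,295:430],None,fx=5.9,fy=5.2*0+5.9*0.88*0+5.2,interpolation=cv2.INTER_CUBIC))
E
```

```text
(no output)
```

View pics/top0z.png

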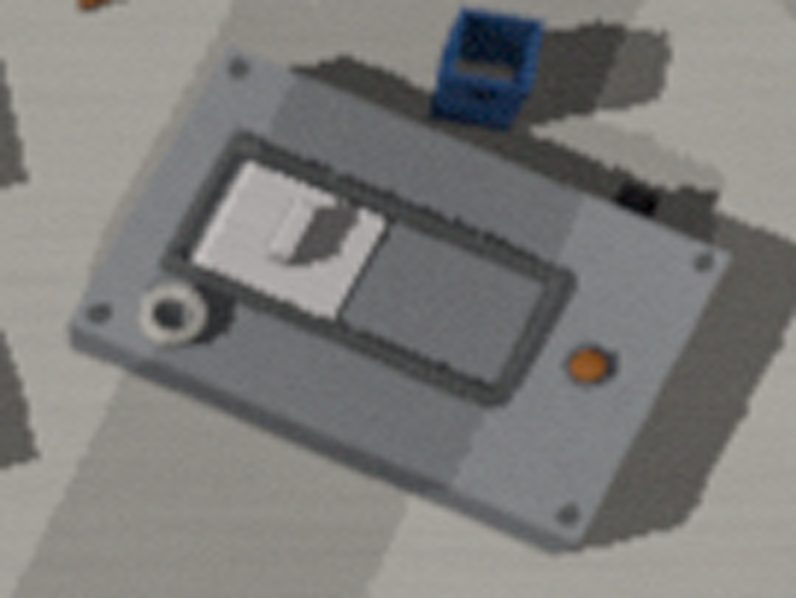

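The picture shows the four screws in the box's top at zoom (238,67), (98,312), (567,514) and (704,261), the lamp at (588,365), and the cover plate between (250,160), (190,250), (335,318) and (388,215). Next I'll turn these into positions.

```bash
cat > h.py <<'E'
import numpy as np, cv2
from station import *
def ray(name,px,z):
    c=camera_info(name);K=c["camera_matrix"];T=c["world_from_camera"]
    px=np.atleast_2d(np.asarray(px,float))
    d=np.c_[(px-[K[0,2],K[1,2]])/[K[0,0],K[1,1]],np.ones(len(px))]@T[:3,:3].T
    o=T[:3,3]; return (o+d*((z-o[2])/d[:,2])[:,None])[:,:2]
def fit(b,w):
    b=np.array(b,float);w=np.array(w,float);B=b-b.mean(0);W=w-w.mean(0)
    th=np.arctan2((B[:,0]*W[:,1]-B[:,1]*W[:,0]).sum(),(B*W).sum())
    R=np.array([[np.cos(th),-np.sin(th)],[np.sin(th),np.cos(th)]])
    t=w.mean(0)-R@b.mean(0); return th,t,R
E
python3 - <<'E'
from h import *
f=cv2.imread("pics/top0.png")
Z=lambda p:np.array(p,float)/[5.9,5.2]+[295-.41,135-.4]
scr=ray("top",Z([(238,67),(98,312),(567,514),(704,261)]),.065)
cor=ray("top",Z([(230,50),(72,328),(555,545),(730,255)]),.065)
for P in (scr,cor): print(P.round(4), [np.linalg.norm(P[i]-P[(i+1)%4]).round(4) for i in range(4)],P.mean(0).round(4))
hx,hy=.085,.13
th,t,R=fit([(hx,hy),(-hx,hy),(-hx,-hy),(hx,-hy)],cor);print("cor",np.degrees(th),t,((cor-t)@R).round(4))
sx=np.linalg.norm(scr[0]-scr[1])/2;sy=np.linalg.norm(scr[1]-scr[2])/2
th2,t2,R2=fit([(sx,sy),(-sx,sy),(-sx,-sy),(sx,-sy)],scr);print("scr",np.degrees(th2),t2)
hsv=cv2.cvtColor(f,cv2.COLOR_BGR2HSV)
m=(hsv[...,1]>120)&(hsv[...,0]<20)
m[:,:380]=0;m[:,410:]=0;m[:190]=0;m[220:]=0
p=np.argwhere(m).mean(0)[::-1];L=ray("top",p,.07);print("lamp",p,((L-t2)@R2).round(4))
cov=ray("top",Z([(250,160),(190,250),(335,318),(388,215)]),.07)
print("cover",((cov-t2)@R2).round(4),((cov.mean(0)-t2)@R2).round(4))
lug=Z([(290,228)]);print("lug",((ray("top",lug,.096)-t2)@R2).round(4))
chan=Z([(252,155),(175,262),(490,390),(555,280)])
print("chan",((ray("top",chan,.07)-t2)@R2).round(4))
col=Z([(172,315)]);print("collar",((ray("top",col,.079)-t2)@R2).round(4))
tube=Z([(495,45)]);print("tube",((ray("top",tube,.08)-t2)@R2).round(4))
E
```

```text
[[ 0.7058 -0.0503]
 [ 0.5721  0.0157]
 [ 0.4652 -0.1983]
 [ 0.5995 -0.2659]] [np.float64(0.1491), np.float64(0.2392), np.float64(0.1504), np.float64(0.2404)] [ 0.5856 -0.1247]
[[ 0.7152 -0.0466]
 [ 0.5635  0.0277]
 [ 0.449  -0.1923]
 [ 0.6027 -0.2782]] [np.float64(0.1689), np.float64(0.248), np.float64(0.176), np.float64(0.2575)] [ 0.5826 -0.1224]
cor -26.984392151532898 [ 0.58262427 -0.12235345] [[ 0.0838  0.1277]
 [-0.0851  0.125 ]
 [-0.0873 -0.123 ]
 [ 0.0886 -0.1297]]
scr -26.420496645195318 [ 0.58562095 -0.12470509]
lamp [394.51851852 204.88888889] [[-0.0006 -0.0957]]
cover [[ 0.0295  0.0923]
 [-0.0268  0.0959]
 [-0.0299  0.02  ]
 [ 0.0311  0.0219]] [0.001  0.0575]
lug [[-0.002   0.0583]]
chan [[ 0.0323  0.0927]
 [-0.0357  0.0992]
 [-0.0328 -0.0602]
 [ 0.0337 -0.0623]]
collar [[-0.0636  0.0873]]
tube [[0.1343 0.0166]]
```

```bash
python3 - <<'E'
from h import *
t=np.array([.5856,-.1247]);th=np.radians(-26.42);R=np.array([[np.cos(th),-np.sin(th)],[np.sin(th),np.cos(th)]])
np.savez("box.npz",t=t,R=R)
for n,p,z in [("small_box",(256,213),.065),("gray decoy",(268,160),.065),("brown1",(318,123),.03),("brown2",(298,272),.03)]:
    w=ray("top",p,z)[0];print(n,w.round(3),((w-t)@R).round(3))
for b in [(0,.0575),(0,.06),(0,.1145),(0,.169)]: print(b,(R@b+t).round(4))
s=get_state();print(s["t"],s["eef_pos"],s["force"])
E
```

```text
small_box [0.521 0.165] [-0.187  0.231]
gray decoy [0.67  0.135] [-0.04  0.27]
brown1 [ 0.79  -0.004] [0.129 0.199]
brown2 [0.364 0.052] [-0.277  0.059]
(0, 0.0575) [ 0.6112 -0.0732]
(0, 0.06) [ 0.6123 -0.071 ]
(0, 0.1145) [ 0.6365 -0.0222]
(0, 0.169) [0.6608 0.0266]
0.1 [ 0.22608617 -0.63560642  0.24773666] [-0.48006664  0.97010904 -0.71194554]
```

Emit:
move_arm(
  rows=[
    {"delta_pos": [1.92,2.82,0],"delta_rot": [0,0,-2.3],"hand": 8.76},
    {"delta_pos": [1.92,2.82,0],"delta_rot": [0,0,-2.3],"hand": 8.76},
    {"delta_pos": [1.92,2.82,0],"delta_rot": [0,0,-2.3],"hand": 8.76},
    {"delta_pos": [1.92,2.82,0],"delta_rot": [0,0,-2.3],"hand": 8.76},
    {"delta_pos": [1.92,2.82,0],"delta_rot": [0,0,-2.3],"hand": 8.76},
    {"delta_pos": [1.92,2.82,0],"delta_rot": [0,0,-2.3],"hand": 8.76},
    {"delta_pos": [1.92,2.82,0],"delta_rot": [0,0,-2.3],"hand": 8.76},
    {"delta_pos": [1.92,2.82,0],"delta_rot": [0,0,-2.3],"hand": 8.76},
    {"delta_pos": [1.92,2.82,0],"delta_rot": [0,0,-2.3],"hand": 8.76},
    {"delta_pos": [1.92,2.82,0],"delta_rot": [0,0,-2.3],"hand": 8.76},
  ],
)

```text
t: 1.1
eef_pos: [0.4187, -0.3526, 0.2484]
ee_rot: [3.141, -0.0, 3.08]
force: [0.3, 0.2, -0.8]
width: 0.0875
```

Emit:
move_arm(
  rows=[
    {"delta_pos": [1.92,2.8,0],"delta_rot": [0,0,-2.3],"hand": 3.4},
    {"delta_pos": [1.92,2.8,0],"delta_rot": [0,0,-2.3],"hand": 3.4},
    {"delta_pos": [1.92,2.8,0],"delta_rot": [0,0,-2.3],"hand": 3.4},
    {"delta_pos": [1.92,2.8,0],"delta_rot": [0,0,-2.3],"hand": 3.4},
    {"delta_pos": [1.92,2.8,0],"delta_rot": [0,0,-2.3],"hand": 3.4},
    {"delta_pos": [1.92,2.8,0],"delta_rot": [0,0,-2.3],"hand": 3.4},
    {"delta_pos": [1.92,2.8,0],"delta_rot": [0,0,-2.3],"hand": 3.4},
    {"delta_pos": [1.92,2.8,0],"delta_rot": [0,0,-2.3],"hand": 3.4},
    {"delta_pos": [1.92,2.8,0],"delta_rot": [0,0,-2.3],"hand": 3.4},
    {"delta_pos": [1.92,2.8,0],"delta_rot": [0,0,-2.3],"hand": 3.4},
  ],
)

```text
t: 2.1
eef_pos: [0.6106, -0.0727, 0.2482]
ee_rot: [-3.141, -0.001, 2.679]
force: [0.4, 1.0, -0.6]
width: 0.0339
```

```bash
python3 - <<'E'
from h import *
b=np.load("box.npz");t,R=b["t"],b["R"]
s=get_state();print(s["t"],s["eef_pos"],s["ee_rot"],s["q"],s["width"],((s["eef_pos"][:2]-t)@R).round(4))
for n in("top","side"):
    f=grab_frame(n);cv2.imwrite(f"pics/{n}1.png",f)
    r=f[90:270,230:480] if n=="top" else f[100:260,230:480]
    cv2.imwrite(f"pics/{n}1z.png",cv2.resize(r,None,fx=3.2,fy=3.2,interpolation=cv2.INTER_CUBIC))
E
```

```text
2.1 [ 0.61062263 -0.07265063  0.24824532] [-3.14135417e+00 -5.63133628e-04  2.67892437e+00] [ 1.98680836e-01  2.61373001e-01 -1.27217578e-01 -1.70325420e-04
 -1.18279663e+00 -2.23208089e+00] 0.03388420387297372 [-0.0008  0.0577]
```

View pics/top1z.png

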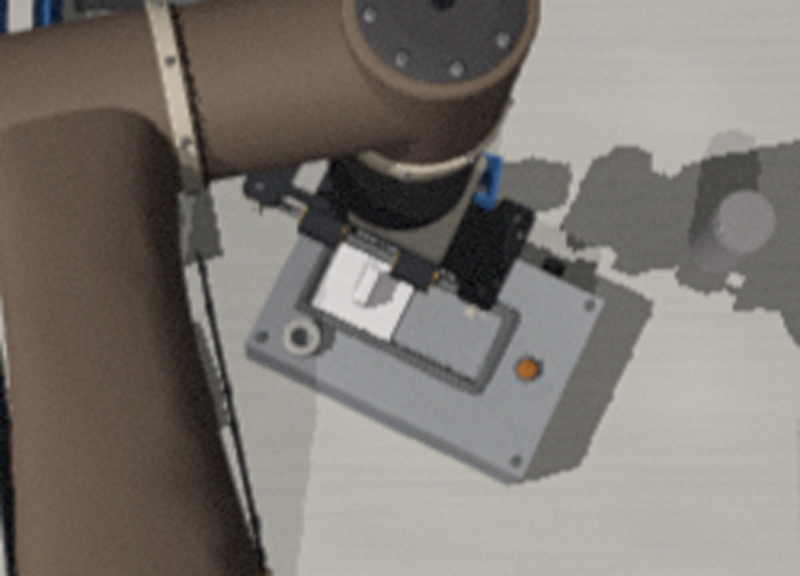

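View pics/side1z.png

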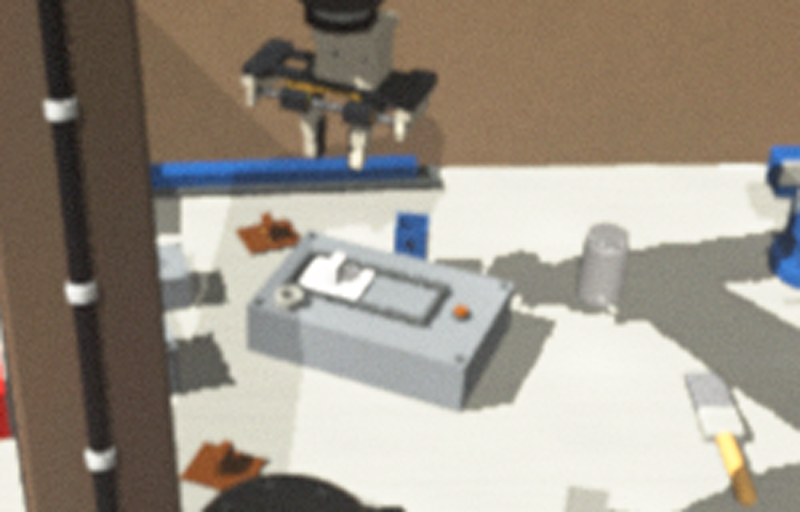

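The top view has the gripper square over the lug, with its jaws along the channel. The side view shows the box's top screws at zoom (312,237), (258,300), (460,358) and (503,287). I'll use those to cross-check the box pose.

```bash
python3 - <<'E'
from h import *
b=np.load("box.npz");t,R=b["t"],b["R"]
P=np.array([(312,237),(258,300),(460,358),(503,287)])/3.2+[230-.35,100-.35]
w=ray("side",P,.065);print(w.round(4),w.mean(0),((w-t)@R).round(4))
l=np.array([(461,312)])/3.2+[230-.35,100-.35];print("lamp",((ray("side",l,.07)-t)@R).round(4))
# fingertips thickness
tips=np.array([(318,155),(357,166)])/3.2+[230-.35,100-.35]
print("tips",((ray("side",tips,.227)-t)@R).round(4))
E
```

```text
[[ 0.7038 -0.0502]
 [ 0.5762  0.0159]
 [ 0.4667 -0.2002]
 [ 0.5967 -0.2653]] [ 0.58583165 -0.12497335] [[ 0.0727  0.1193]
 [-0.071   0.1217]
 [-0.0729 -0.1206]
 [ 0.0725 -0.121 ]]
lamp [[-0.0004 -0.0956]]
tips [[-0.0005  0.0819]
 [-0.0037  0.0344]]
```

Emit:
move_arm(
  rows=[
    {"delta_pos": [0.06,-0.04,-1.6],"delta_rot": [0,0,0],"hand": 3.4},
    {"delta_pos": [0,0,-1.6],"delta_rot": [0,0,0],"hand": 3.4},
    {"delta_pos": [0,0,-1.6],"delta_rot": [0,0,0],"hand": 3.4},
    {"delta_pos": [0,0,-1.6],"delta_rot": [0,0,0],"hand": 3.4},
    {"delta_pos": [0,0,-1.6],"delta_rot": [0,0,0],"hand": 3.4},
    {"delta_pos": [0,0,-1.6],"delta_rot": [0,0,0],"hand": 3.4},
    {"delta_pos": [0,0,-1.6],"delta_rot": [0,0,0],"hand": 3.4},
    {"delta_pos": [0,0,-1.6],"delta_rot": [0,0,0],"hand": 3.4},
    {"delta_pos": [0,0,-1.2],"delta_rot": [0,0,0],"hand": 3.4},
    {"delta_pos": [0,0,-0.6],"delta_rot": [0,0,0],"hand": 3.4},
  ],
)

```text
t: 3.2
eef_pos: [0.61, -0.0746, 0.1012]
ee_rot: [-3.141, -0.002, 2.68]
force: [1.1, 0.5, 0.6]
width: 0.0341
```

```bash
python3 - <<'E'
from h import *
b=np.load("box.npz");t,R=b["t"],b["R"]
s=get_state();print(s["t"],s["eef_pos"],s["force"],s["width"],((s["eef_pos"][:2]-t)@R).round(4))
for n in("side",):
    f=grab_frame(n);cv2.imwrite(f"pics/{n}2.png",f)
    r=f[120:240,290:430]
    cv2.imwrite(f"pics/{n}2z.png",cv2.resize(r,None,fx=5,fy=5,interpolation=cv2.INTER_CUBIC))
E
```

```text
3.2 [ 0.60998705 -0.07463367  0.10120461] [1.05559033 0.5294574  0.57498386] 0.034065071049884925 [-0.0004  0.0557]
```

View pics/side2z.png

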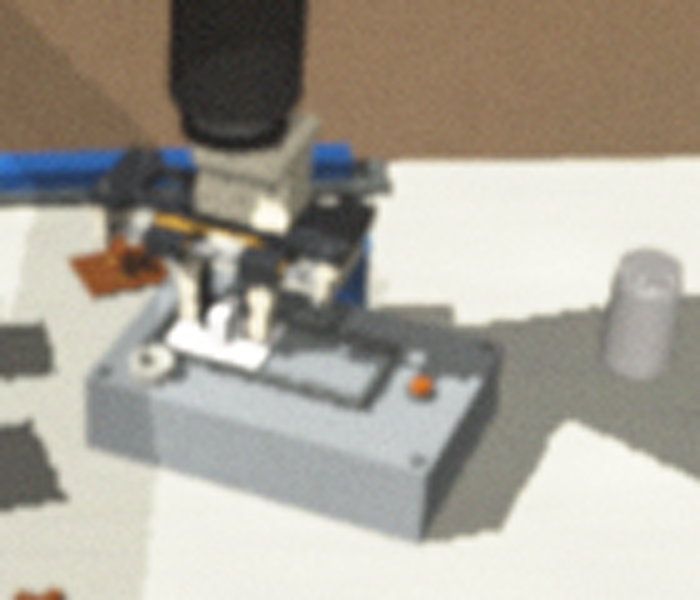

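The lug at zoom (220,320) sits between the fingers at (190,300) and (260,315). Now I'll push towards -y.

Emit:
move_arm(
  rows=[
    {"delta_pos": [-0.19,-0.39,0],"delta_rot": [0,0,0],"hand": 3.4},
    {"delta_pos": [-0.19,-0.39,0],"delta_rot": [0,0,0],"hand": 3.4},
    {"delta_pos": [-0.19,-0.39,0],"delta_rot": [0,0,0],"hand": 3.4},
    {"delta_pos": [-0.19,-0.39,0],"delta_rot": [0,0,0],"hand": 3.4},
    {"delta_pos": [-0.19,-0.39,0],"delta_rot": [0,0,0],"hand": 3.4},
    {"delta_pos": [-0.19,-0.39,0],"delta_rot": [0,0,0],"hand": 3.4},
    {"delta_pos": [-0.19,-0.39,0],"delta_rot": [0,0,0],"hand": 3.4},
    {"delta_pos": [-0.19,-0.39,0],"delta_rot": [0,0,0],"hand": 3.4},
    {"delta_pos": [-0.19,-0.39,0],"delta_rot": [0,0,0],"hand": 3.4},
    {"delta_pos": [-0.19,-0.39,0],"delta_rot": [0,0,0],"hand": 3.4},
  ],
)

```text
t: 4.25
eef_pos: [0.5917, -0.1136, 0.1026]
ee_rot: [3.142, 0.0, 2.681]
force: [1.5, 2.4, 3.0]
width: 0.0339
```

Emit:
move_arm(
  rows=[
    {"delta_pos": [-0.19,-0.39,0],"delta_rot": [0,0,0],"hand": 3.4},
    {"delta_pos": [-0.19,-0.39,0],"delta_rot": [0,0,0],"hand": 3.4},
    {"delta_pos": [-0.19,-0.39,0],"delta_rot": [0,0,0],"hand": 3.4},
    {"delta_pos": [-0.19,-0.39,0],"delta_rot": [0,0,0],"hand": 3.4},
    {"delta_pos": [-0.19,-0.39,0],"delta_rot": [0,0,0],"hand": 3.4},
    {"delta_pos": [-0.19,-0.39,0],"delta_rot": [0,0,0],"hand": 3.4},
    {"delta_pos": [-0.19,-0.39,0],"delta_rot": [0,0,0],"hand": 3.4},
    {"delta_pos": [-0.19,-0.39,0],"delta_rot": [0,0,0],"hand": 3.4},
    {"delta_pos": [-0.15,-0.3,0],"delta_rot": [0,0,0],"hand": 3.4},
    {"delta_pos": [-0.1,-0.2,0],"delta_rot": [0,0,0],"hand": 3.4},
  ],
)

```text
t: 5.25
eef_pos: [0.5739, -0.1499, 0.1025]
ee_rot: [-3.142, -0.0, 2.68]
force: [0.5, 3.3, 1.7]
width: 0.034
```

```bash
python3 - <<'E'
from h import *
b=np.load("box.npz");t,R=b["t"],b["R"]
s=get_state();print(s["t"],s["eef_pos"],s["ee_rot"],s["force"],s["width"],((s["eef_pos"][:2]-t)@R).round(4))
for n in("side","top"):
    f=grab_frame(n);cv2.imwrite(f"pics/{n}3.png",f)
    r=f[120:240,290:430] if n=="side" else f[130:250,295:435]
    cv2.imwrite(f"pics/{n}3z.png",cv2.resize(r,None,fx=5,fy=5,interpolation=cv2.INTER_CUBIC))
E
```

```text
5.25 [ 0.57390175 -0.14986535  0.10251339] [-3.14154974e+00 -1.44238180e-04  2.68028351e+00] [0.45625879 3.34296313 1.70052433] 0.034004073866475935 [ 0.0007 -0.0277]
```

View pics/side3z.png

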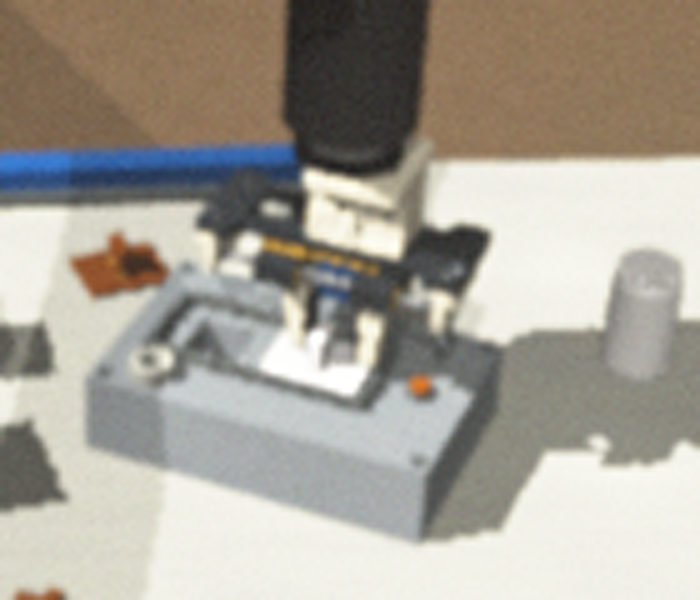

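View pics/top3z.png

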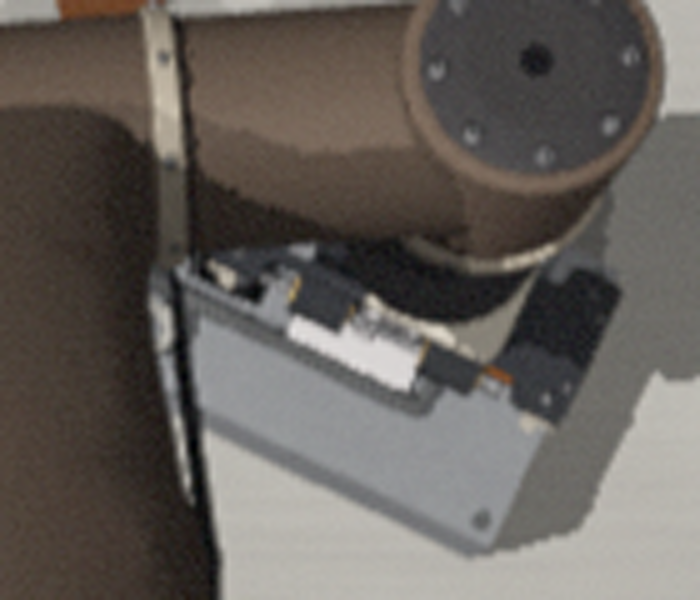

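The side view shows the cover at zoom (315,360), lying flat in the channel. The well, at (215,345), is fully open. Next I'll rise, open the gripper and move so that one finger is over the well and the other is beyond the box's +y end.

Emit:
move_arm(
  rows=[
    {"delta_pos": [0.02,0.04,1.5],"delta_rot": [0,0,0],"hand": 3.4},
    {"delta_pos": [0,0,2.2],"delta_rot": [0,0,0],"hand": 3.4},
    {"delta_pos": [0,0,2.1],"delta_rot": [0,0,0],"hand": 3.4},
    {"delta_pos": [1.03,2.1,0],"delta_rot": [0,0,0],"hand": 8.76},
    {"delta_pos": [1.03,2.1,0],"delta_rot": [0,0,0],"hand": 8.76},
    {"delta_pos": [1.03,2.1,0],"delta_rot": [0,0,0],"hand": 8.76},
    {"delta_pos": [1.03,2.1,0],"delta_rot": [0,0,0],"hand": 8.76},
    {"delta_pos": [1.03,2.1,0],"delta_rot": [0,0,0],"hand": 8.76},
    {"delta_pos": [1.03,2.1,0],"delta_rot": [0,0,0],"hand": 8.76},
    {"delta_pos": [0,0,0],"delta_rot": [0,0,0],"hand": 8.76},
  ],
)

```text
t: 6.35
eef_pos: [0.6369, -0.021, 0.1599]
ee_rot: [-3.141, -0.001, 2.682]
force: [-0.9, -0.9, 0.1]
width: 0.0838
```

```bash
python3 - <<'E'
from h import *
b=np.load("box.npz");t,R=b["t"],b["R"]
s=get_state();print(s["t"],s["eef_pos"],s["ee_rot"],s["force"],s["width"],((s["eef_pos"][:2]-t)@R).round(4))
for n in("side","top"):
    f=grab_frame(n);cv2.imwrite(f"pics/{n}4.png",f)
    r=f[120:240,290:430] if n=="side" else f[130:250,295:435]
    cv2.imwrite(f"pics/{n}4z.png",cv2.resize(r,None,fx=5,fy=5,interpolation=cv2.INTER_CUBIC))
E
```

```text
6.35 [ 0.63694197 -0.02102336  0.15991145] [-3.14089426e+00 -5.83909089e-04  2.68245495e+00] [-0.88343234 -0.887634    0.10261881] 0.08382597014630536 [-0.0002  0.1157]
```

View pics/side4z.png

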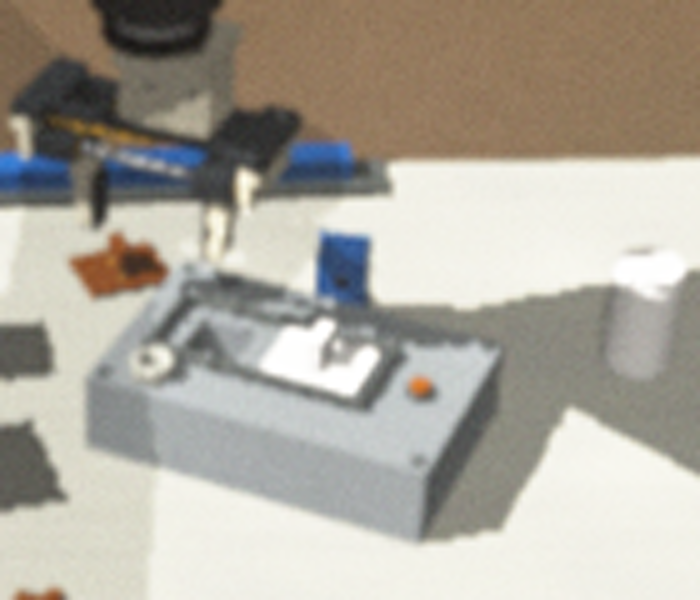

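View pics/top4z.png

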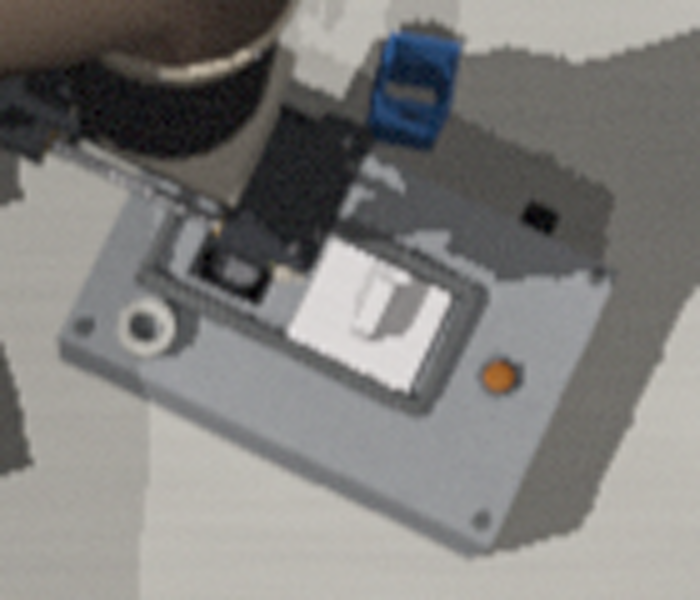

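```bash
python3 - <<'E'
from h import *
b=np.load("box.npz");t,R=b["t"],b["R"]
P=np.array([(200,247),(230,247),(215,250),(96,222)])/5+[290-.4,120-.4]
print(((ray("side",P,.138)-t)@R).round(4))
# peg bottoms: assume on jaw line x=0; solve height where box-x = 0
for p in [(240,205),(22,150)]:
    q=np.array(p)/5+[289.6,119.6]
    print(p,[(z,((ray("side",q,z)-t)@R).round(3)[0]) for z in (.14,.16,.18,.2,.22)])
P=np.array([(170,215),(268,305)])/5+[294.6,129.6]
E
```

```text
[[0.0039 0.0799]
 [0.0132 0.0603]
 [0.0049 0.0685]
 [0.0018 0.1626]]
(240, 205) [(0.14, array([0.066, 0.075])), (0.16, array([0.036, 0.063])), (0.18, array([0.007, 0.051])), (0.2, array([-0.023,  0.039])), (0.22, array([-0.053,  0.027]))]
(22, 150) [(0.14, array([0.067, 0.258])), (0.16, array([0.037, 0.242])), (0.18, array([0.008, 0.226])), (0.2, array([-0.022,  0.21 ])), (0.22, array([-0.052,  0.193]))]
```

The top view shows the open well at zoom (232,268) with the finger above it. The side view puts the tip at box y ≈ 68 mm, with the jaws still opening. I'll correct by −4 mm along the channel and go down into the well, stopping above the key.

Emit:
move_arm(
  rows=[
    {"delta_pos": [-0.1,-0.2,0],"delta_rot": [0,0,0],"hand": 8.76},
    {"delta_pos": [-0.1,-0.2,0],"delta_rot": [0,0,0],"hand": 8.76},
    {"delta_pos": [0,0,-1.2],"delta_rot": [0,0,0],"hand": 8.76},
    {"delta_pos": [0,0,-1.2],"delta_rot": [0,0,0],"hand": 8.76},
    {"delta_pos": [0,0,-1.2],"delta_rot": [0,0,0],"hand": 8.76},
    {"delta_pos": [0,0,-1.2],"delta_rot": [0,0,0],"hand": 8.76},
    {"delta_pos": [0,0,-1.2],"delta_rot": [0,0,0],"hand": 8.76},
    {"delta_pos": [0,0,-1.0],"delta_rot": [0,0,0],"hand": 8.76},
    {"delta_pos": [0,0,-0.8],"delta_rot": [0,0,0],"hand": 8.76},
    {"delta_pos": [0,0,-0.5],"delta_rot": [0,0,0],"hand": 8.76},
  ],
)

```text
t: 7.45
eef_pos: [0.6339, -0.0271, 0.0765]
ee_rot: [-3.141, -0.001, 2.681]
force: [-0.0, 0.4, -0.4]
width: 0.0878
```

```bash
python3 - <<'E'
from h import *
b=np.load("box.npz");t,R=b["t"],b["R"]
s=get_state();print(s["t"],s["eef_pos"],s["ee_rot"],s["force"],s["width"],((s["eef_pos"][:2]-t)@R).round(4))
for n in("side","top"):
    f=grab_frame(n);cv2.imwrite(f"pics/{n}5.png",f)
    r=f[120:240,290:430] if n=="side" else f[130:250,295:435]
    cv2.imwrite(f"pics/{n}5z.png",cv2.resize(r,None,fx=5,fy=5,interpolation=cv2.INTER_CUBIC))
E
```

```text
7.45 [ 0.63390823 -0.02712603  0.07654761] [-3.14106641e+00 -6.60280319e-04  2.68062568e+00] [-0.04408361  0.44808288 -0.44748943] 0.08781359084272033 [-0.0002  0.1089]
```

View pics/side5z.png

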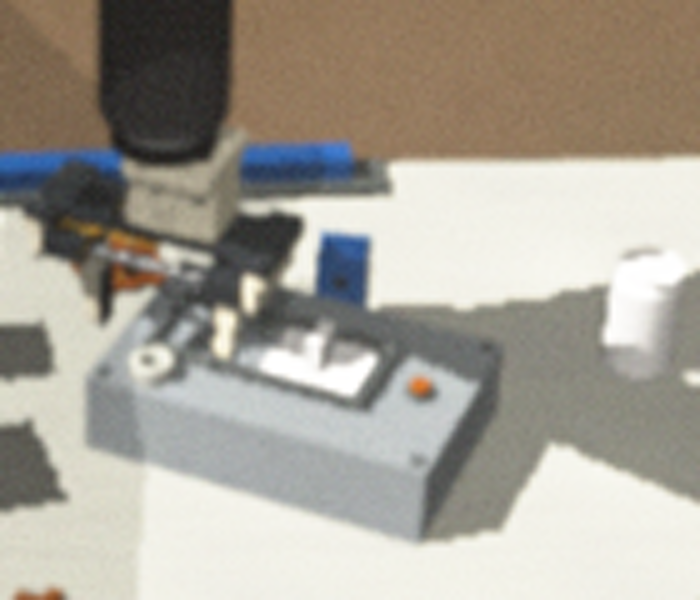

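View pics/top5z.png

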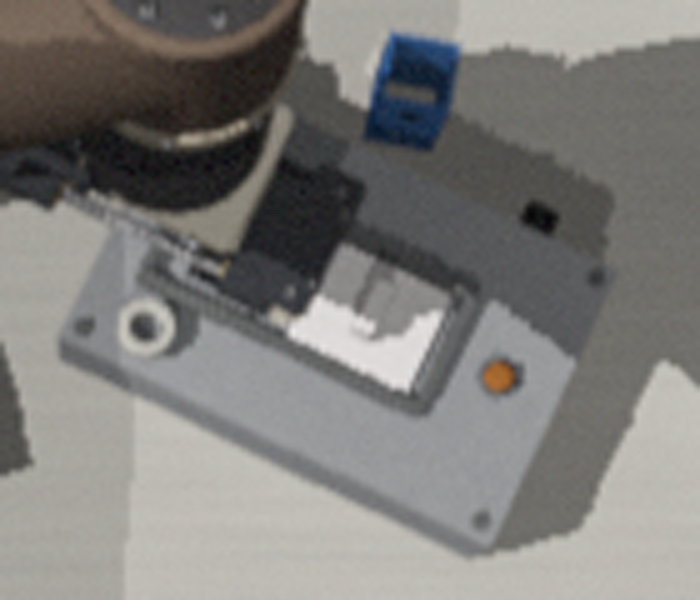

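The finger is inside the well, at side zoom (225,335), with no contact force. I'll press slowly and watch the force.

Emit:
move_arm(
  rows=[
    {"delta_pos": [0.09,0.18,0],"delta_rot": [0,0,0],"hand": 8.76},
    {"delta_pos": [0,0,-0.4],"delta_rot": [0,0,0],"hand": 8.76},
    {"delta_pos": [0,0,-0.4],"delta_rot": [0,0,0],"hand": 8.76},
    {"delta_pos": [0,0,-0.3],"delta_rot": [0,0,0],"hand": 8.76},
    {"delta_pos": [0,0,-0.2],"delta_rot": [0,0,0],"hand": 8.76},
    {"delta_pos": [0,0,-0.2],"delta_rot": [0,0,0],"hand": 8.76},
    {"delta_pos": [0,0,-0.1],"delta_rot": [0,0,0],"hand": 8.76},
    {"delta_pos": [0,0,-0.1],"delta_rot": [0,0,0],"hand": 8.76},
    {"delta_pos": [0,0,-0.1],"delta_rot": [0,0,0],"hand": 8.76},
    {"delta_pos": [0,0,0],"delta_rot": [0,0,0],"hand": 8.76},
  ],
)

```text
t: 8.55
eef_pos: [0.635, -0.0254, 0.0597]
ee_rot: [-3.141, -0.0, 2.681]
force: [-1.2, 1.0, 4.3]
width: 0.0876
```

Emit:
move_arm(
  rows=[
    {"delta_pos": [0,0,-0.1],"delta_rot": [0,0,0],"hand": 8.76},
    {"delta_pos": [0,0,-0.1],"delta_rot": [0,0,0],"hand": 8.76},
    {"delta_pos": [0,0,-0.1],"delta_rot": [0,0,0],"hand": 8.76},
    {"delta_pos": [0,0,-0.05],"delta_rot": [0,0,0],"hand": 8.76},
    {"delta_pos": [0,0,-0.05],"delta_rot": [0,0,0],"hand": 8.76},
    {"delta_pos": [0,0,0],"delta_rot": [0,0,0],"hand": 8.76},
    {"delta_pos": [0,0,0],"delta_rot": [0,0,0],"hand": 8.76},
    {"delta_pos": [0,0,0],"delta_rot": [0,0,0],"hand": 8.76},
    {"delta_pos": [0,0,0],"delta_rot": [0,0,0],"hand": 8.76},
    {"delta_pos": [0,0,0],"delta_rot": [0,0,0],"hand": 8.76},
  ],
)

```text
t: 9.55
eef_pos: [0.6351, -0.0254, 0.057]
ee_rot: [-3.141, 0.001, 2.681]
force: [-5.9, 1.7, 15.8]
width: 0.0878
```

The key is at its stop: z stopped at 0.0570, which is exactly 6 mm of travel, and 16 N is well above the 5 N spring. It was held for about half a second. Now I'll withdraw.

Emit:
move_arm(
  rows=[
    {"delta_pos": [0,0,0.4],"delta_rot": [0,0,0],"hand": 8.76},
    {"delta_pos": [0,0,0.8],"delta_rot": [0,0,0],"hand": 8.76},
    {"delta_pos": [0,0,1.2],"delta_rot": [0,0,0],"hand": 8.76},
    {"delta_pos": [0,0,1.2],"delta_rot": [0,0,0],"hand": 8.76},
    {"delta_pos": [0,0,1.2],"delta_rot": [0,0,0],"hand": 8.76},
    {"delta_pos": [0,0,1.2],"delta_rot": [0,0,0],"hand": 8.76},
    {"delta_pos": [0,0,1.5],"delta_rot": [0,0,0],"hand": 8.76},
    {"delta_pos": [0,0,1.5],"delta_rot": [0,0,0],"hand": 8.76},
    {"delta_pos": [0,0,1.0],"delta_rot": [0,0,0],"hand": 3.4},
    {"delta_pos": [0,0,0.5],"delta_rot": [0,0,0],"hand": 3.4},
  ],
)

```text
t: 10.55
eef_pos: [0.6355, -0.0253, 0.1621]
ee_rot: [3.14, 0.001, 2.681]
force: [0.9, 0.1, -0.4]
width: 0.0767
```

```bash
python3 - <<'E'
from h import *
b=np.load("box.npz");t,R=b["t"],b["R"]
s=get_state();print(s["t"],s["eef_pos"],s["ee_rot"],s["force"],s["width"],((s["eef_pos"][:2]-t)@R).round(4))
for n in("side","top"):
    f=grab_frame(n);cv2.imwrite(f"pics/{n}6.png",f)
    r=f[120:240,290:430] if n=="side" else f[130:250,295:435]
    cv2.imwrite(f"pics/{n}6z.png",cv2.resize(r,None,fx=5,fy=5,interpolation=cv2.INTER_CUBIC))
lug=(np.array([(370,305)])/5+[294.6,129.6])
print("lug(top4)",((ray("top",lug,.096)-t)@R).round(4))
cov=np.array([(335,237),(288,330),(408,390),(455,293)])/5+[294.6,129.6]
c=(ray("top",cov,.07)-t)@R;print(c.round(4),c.mean(0).round(4))
E
```

```text
10.55 [ 0.63548606 -0.02526183  0.1621153 ] [3.14041104e+00 1.46177362e-03 2.68059239e+00] [ 0.94380777  0.1402899  -0.43821366] 0.07665910411093685 [0.0004 0.1112]
lug(top4) [[-0.0025 -0.0157]]
[[ 0.0299  0.0175]
 [-0.0285  0.0182]
 [-0.0295 -0.0544]
 [ 0.0307 -0.0546]] [ 0.0007 -0.0183]
```

View pics/top6z.png

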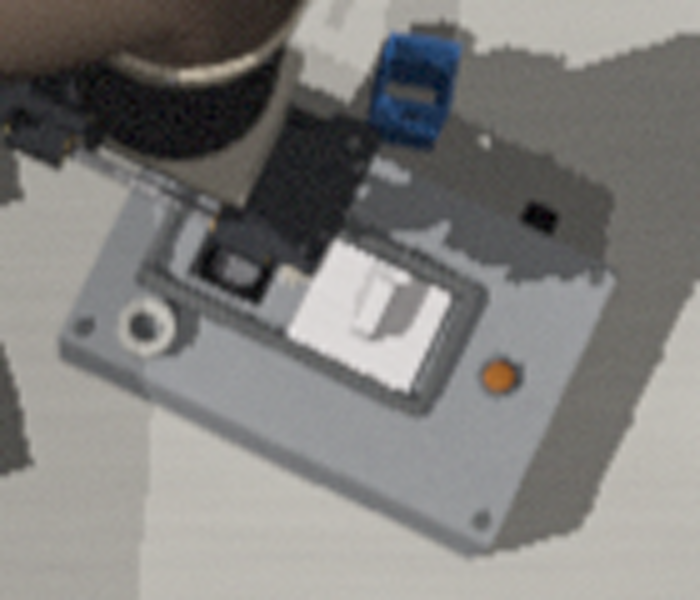

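View pics/side6z.png

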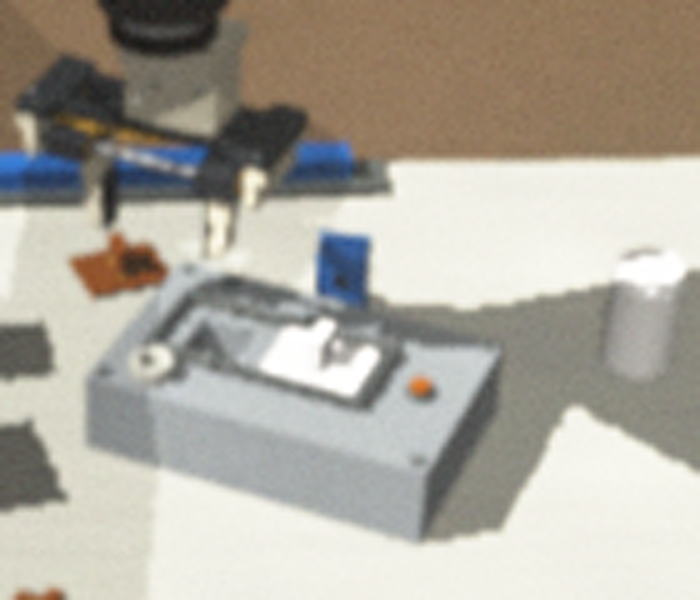

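The cover has not moved: lug at top zoom (370,305), cover y ≈ −17 mm. I'll move back over the lug.

Emit:
move_arm(
  rows=[
    {"delta_pos": [-0.82,-1.635,0],"delta_rot": [0,0,0],"hand": 3.4},
    {"delta_pos": [-0.82,-1.635,0],"delta_rot": [0,0,0],"hand": 3.4},
    {"delta_pos": [-0.82,-1.635,0],"delta_rot": [0,0,0],"hand": 3.4},
    {"delta_pos": [-0.82,-1.635,0],"delta_rot": [0,0,0],"hand": 3.4},
    {"delta_pos": [-0.82,-1.635,0],"delta_rot": [0,0,0],"hand": 3.4},
    {"delta_pos": [-0.82,-1.635,0],"delta_rot": [0,0,0],"hand": 3.4},
    {"delta_pos": [-0.82,-1.635,0],"delta_rot": [0,0,0],"hand": 3.4},
    {"delta_pos": [0,0,0],"delta_rot": [0,0,0],"hand": 3.4},
    {"delta_pos": [0,0,0],"delta_rot": [0,0,0],"hand": 3.4},
    {"delta_pos": [0,0,0],"delta_rot": [0,0,0],"hand": 3.4},
  ],
)

```text
t: 11.65
eef_pos: [0.5778, -0.1398, 0.1606]
ee_rot: [3.141, 0.0, 2.681]
force: [-0.5, 0.7, -0.5]
width: 0.0341
```

```bash
python3 - <<'E'
from h import *
b=np.load("box.npz");t,R=b["t"],b["R"]
s=get_state();print(s["t"],s["eef_pos"],s["width"],((s["eef_pos"][:2]-t)@R).round(4))
E
```

```text
11.65 [ 0.57779135 -0.13978267  0.1606152 ] 0.03408581573535686 [-0.0003 -0.017 ]
```

Emit:
move_arm(
  rows=[
    {"delta_pos": [0,0,-1.0],"delta_rot": [0,0,0],"hand": 3.4},
    {"delta_pos": [0,0,-1.0],"delta_rot": [0,0,0],"hand": 3.4},
    {"delta_pos": [0,0,-1.0],"delta_rot": [0,0,0],"hand": 3.4},
    {"delta_pos": [0,0,-1.0],"delta_rot": [0,0,0],"hand": 3.4},
    {"delta_pos": [0,0,-1.0],"delta_rot": [0,0,0],"hand": 3.4},
    {"delta_pos": [0,0,-0.6],"delta_rot": [0,0,0],"hand": 3.4},
    {"delta_pos": [0,0,-0.2],"delta_rot": [0,0,0],"hand": 3.4},
    {"delta_pos": [0,0,0],"delta_rot": [0,0,0],"hand": 3.4},
    {"delta_pos": [0.1,0.2,0],"delta_rot": [0,0,0],"hand": 3.4},
    {"delta_pos": [0.15,0.3,0],"delta_rot": [0,0,0],"hand": 3.4},
  ],
)

```text
t: 12.65
eef_pos: [0.5805, -0.1347, 0.1031]
ee_rot: [3.141, 0.001, 2.68]
force: [-0.1, 0.1, 0.1]
width: 0.0336
```

Emit:
move_arm(
  rows=[
    {"delta_pos": [0.18,0.37,0],"delta_rot": [0,0,0],"hand": 3.4},
    {"delta_pos": [0.18,0.37,0],"delta_rot": [0,0,0],"hand": 3.4},
    {"delta_pos": [0.18,0.37,0],"delta_rot": [0,0,0],"hand": 3.4},
    {"delta_pos": [0.18,0.37,0],"delta_rot": [0,0,0],"hand": 3.4},
    {"delta_pos": [0.18,0.37,0],"delta_rot": [0,0,0],"hand": 3.4},
    {"delta_pos": [0.18,0.37,0],"delta_rot": [0,0,0],"hand": 3.4},
    {"delta_pos": [0.18,0.37,0],"delta_rot": [0,0,0],"hand": 3.4},
    {"delta_pos": [0.18,0.37,0],"delta_rot": [0,0,0],"hand": 3.4},
    {"delta_pos": [0.18,0.37,0],"delta_rot": [0,0,0],"hand": 3.4},
    {"delta_pos": [0.18,0.37,0],"delta_rot": [0,0,0],"hand": 3.4},
  ],
)

```text
t: 13.65
eef_pos: [0.5983, -0.0975, 0.1026]
ee_rot: [-3.142, -0.0, 2.681]
force: [-1.8, -2.6, 3.5]
width: 0.0339
```

```bash
python3 - <<'E'
from h import *
b=np.load("box.npz");t,R=b["t"],b["R"]
s=get_state();print(s["t"],s["eef_pos"],s["force"],s["width"],((s["eef_pos"][:2]-t)@R).round(4))
E
```

```text
13.65 [ 0.59827285 -0.09748049  0.10255271] [-1.81965213 -2.59564052  3.48105723] 0.03388810286129414 [-0.0008  0.03  ]
```

Emit:
move_arm(
  rows=[
    {"delta_pos": [0.2,0.4,0],"delta_rot": [0,0,0],"hand": 3.4},
    {"delta_pos": [0.2,0.4,0],"delta_rot": [0,0,0],"hand": 3.4},
    {"delta_pos": [0.2,0.4,0],"delta_rot": [0,0,0],"hand": 3.4},
    {"delta_pos": [0.2,0.4,0],"delta_rot": [0,0,0],"hand": 3.4},
    {"delta_pos": [0.2,0.4,0],"delta_rot": [0,0,0],"hand": 3.4},
    {"delta_pos": [0.2,0.4,0],"delta_rot": [0,0,0],"hand": 3.4},
    {"delta_pos": [0.2,0.4,0],"delta_rot": [0,0,0],"hand": 3.4},
    {"delta_pos": [0.2,0.4,0],"delta_rot": [0,0,0],"hand": 3.4},
    {"delta_pos": [0.2,0.4,0],"delta_rot": [0,0,0],"hand": 3.4},
    {"delta_pos": [0.05,0.1,0],"delta_rot": [0,0,0],"hand": 3.4},
  ],
)

```text
t: 14.65
eef_pos: [0.6169, -0.0603, 0.1025]
ee_rot: [3.141, 0.0, 2.681]
force: [-1.0, -3.3, 2.2]
width: 0.0343
```

```bash
python3 - <<'E'
from h import *
b=np.load("box.npz");t,R=b["t"],b["R"]
s=get_state();print(s["t"],s["eef_pos"],s["force"],s["width"],((s["eef_pos"][:2]-t)@R).round(4))
for n in("side",):
    f=grab_frame(n);cv2.imwrite(f"pics/{n}7.png",f)
    r=f[120:240,290:430]
    cv2.imwrite(f"pics/{n}7z.png",cv2.resize(r,None,fx=5,fy=5,interpolation=cv2.INTER_CUBIC))
E
```

```text
14.65 [ 0.61688648 -0.06027471  0.1025114 ] [-0.95052952 -3.34922424  2.23406363] 0.03430739934747143 [-0.0006  0.0716]
```

View pics/side7z.png

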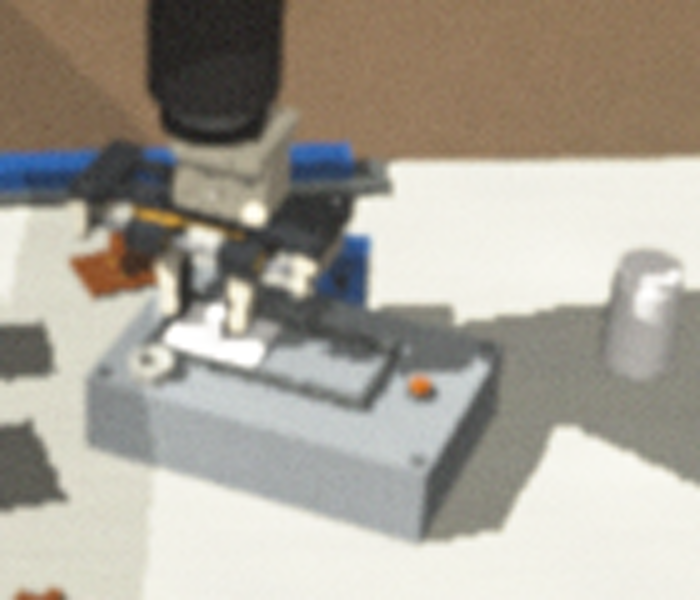

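The cover is back over the well, plate at zoom (215,340). I'll back the finger off the lug, lift, and swing aside for a final look.

Emit:
move_arm(
  rows=[
    {"delta_pos": [-0.15,-0.3,0],"delta_rot": [0,0,0],"hand": 3.4},
    {"delta_pos": [-0.1,-0.2,0],"delta_rot": [0,0,0],"hand": 3.4},
    {"delta_pos": [0,0,0.8],"delta_rot": [0,0,0],"hand": 3.4},
    {"delta_pos": [0,0,1.5],"delta_rot": [0,0,0],"hand": 3.4},
    {"delta_pos": [0,0,2.0],"delta_rot": [0,0,0],"hand": 3.4},
    {"delta_pos": [0,0,2.5],"delta_rot": [0,0,0],"hand": 3.4},
    {"delta_pos": [0,0,2.5],"delta_rot": [0,0,0],"hand": 3.4},
    {"delta_pos": [0,0,2.5],"delta_rot": [0,0,0],"hand": 3.4},
    {"delta_pos": [0,0,2.5],"delta_rot": [0,0,0],"hand": 3.4},
    {"delta_pos": [0,0,1.0],"delta_rot": [0,0,0],"hand": 3.4},
  ],
)

```text
t: 15.7
eef_pos: [0.6152, -0.0659, 0.2591]
ee_rot: [3.139, 0.004, 2.681]
force: [0.2, -0.8, 0.3]
width: 0.034
```

Emit:
move_arm(
  rows=[
    {"delta_pos": [-1.5,-3,0],"delta_rot": [0,0,0],"hand": 3.4},
    {"delta_pos": [-1.5,-3,0],"delta_rot": [0,0,0],"hand": 3.4},
    {"delta_pos": [-1.5,-3,0],"delta_rot": [0,0,0],"hand": 3.4},
    {"delta_pos": [-1.5,-3,0],"delta_rot": [0,0,0],"hand": 3.4},
    {"delta_pos": [-1.5,-3,0],"delta_rot": [0,0,0],"hand": 3.4},
    {"delta_pos": [-1.5,-3,0],"delta_rot": [0,0,0],"hand": 3.4},
    {"delta_pos": [-1.5,-3,0],"delta_rot": [0,0,0],"hand": 3.4},
    {"delta_pos": [-1.5,-3,0],"delta_rot": [0,0,0],"hand": 3.4},
    {"delta_pos": [-1.5,-3,0],"delta_rot": [0,0,0],"hand": 3.4},
    {"delta_pos": [0,0,0],"delta_rot": [0,0,0],"hand": 3.4},
  ],
)

```text
t: 16.7
eef_pos: [0.4772, -0.3383, 0.2552]
ee_rot: [-3.141, -0.001, 2.677]
force: [-0.1, 0.1, -0.4]
width: 0.0338
```

```bash
python3 - <<'E'
from h import *
s=get_state();print(s["t"],s["eef_pos"],s["force"])
for n in("side","top"):
    f=grab_frame(n);cv2.imwrite(f"pics/{n}8.png",f)
    r=f[120:240,290:430] if n=="side" else f[130:250,295:435]
    cv2.imwrite(f"pics/{n}8z.png",cv2.resize(r,None,fx=5,fy=5,interpolation=cv2.INTER_CUBIC))
E
```

```text
16.7 [ 0.47717755 -0.33831695  0.25519352] [-0.10137681  0.11325415 -0.36700718]
```

View pics/top8z.png

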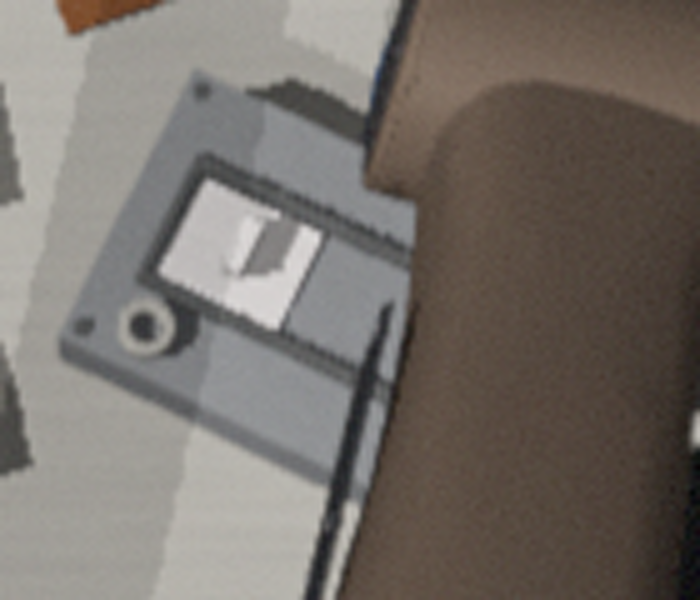

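View pics/side8.png

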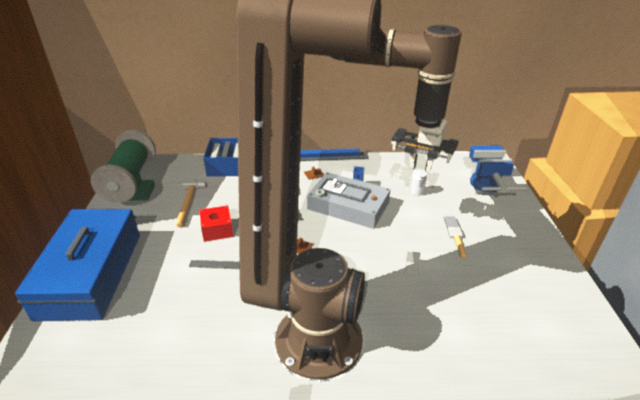

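```bash
python3 - <<'E'
from h import *
b=np.load("box.npz");t,R=b["t"],b["R"]
cov=np.array([(205,178),(160,272),(280,330),(328,237)])/5+[294.6,129.6]
c=(ray("top",cov,.07)-t)@R;print(c.round(4),c.mean(0).round(4))
s=get_state();print(s["t"],s["qd"].round(3))
job_done()
E
```

```text
[[ 0.0283  0.0959]
 [-0.0304  0.0947]
 [-0.0304  0.0221]
 [ 0.0282  0.021 ]] [-0.0011  0.0584]
16.8 [ 0.028 -0.003 -0.001  0.001 -0.    -0.005]
the job is handed in; nothing more can be done
```

The reset is done and handed in at about 17 s of the 54 s allowed, with the cover back over the whole well.

- **Uncovering:** I pushed the cover by its lug to about box y = −17 mm. The pictures showed the well fully open and the cover flat in its channel.
- **Pressing the key:** One fingertip went into the well and pressed the key down to its stop. The tool stopped at 0.0570 m, which is the full 6 mm, and the force of about 16 N was well above the 5 N spring. It was held for about half a second, then I withdrew. I couldn't read the key's travel directly, so this rests on the height and force readings.
- **Closing:** I pushed the cover back. The last top picture puts it from about y = 21.5 to 95.3 mm, and the well runs from 38 to 82 mm. Its centre measured 58.4 mm in the picture, about 2 mm less than the finger position suggested. That is within the measuring error, and covering the well only needs 46 to 64 mm.
- **Everything else:** The robot was clear of everything at hand-in, with force readings near zero. The gripper never came down near the small box or the loose things. The collar and can look undisturbed in the last pictures. The arm hid the small box and most of the tube from the views I checked at the end, so I couldn't recheck those.

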